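# Last hexagonal honey jar into the loose box insert

## Task

Finish packing the shipping box: pick up the small six-sided honey jar and put it into the empty middle pocket of the insert. The insert lies loose in the box, so feel for the pocket and shuffle and turn the jar gently, never forcing it, until it drops fully home and stands upright on the bottom of the box; then close the box's hinged lid flat, gently, and leave everything else on the table where it stands.

Things in the scene. Friction and masses are not known exactly. Their poses are not given: they have to be found in the camera images.
- jar: the jar to pack: hexagonal glass jar of honey, round gold cap, the only six-sided one standing on the table. 52 mm across flats (60 over corners) from bottom to 46 mm up, lowest 2 mm drawn in 1 mm per side; cap 46 mm dia, 50 to 64 mm up. About 240 g. Origin: centre of its underside, z up; flats face its +x and -x and every 60 degrees on, corners at +y and -y.
- box: the shipping box, brown card, fixed to the table. Outside 128 mm (x) by 276 mm (y); walls and bottom 4 mm thick; wall tops 74 mm above its origin, inside bottom 4 mm above it. Origin: centre of its underside, on the table; x points away from the hinged wall (the one nearest the robot), y along the box, z up.
- insert_nominal (a point): middle of the top of the card insert if it lay centred, 20 mm above the box's origin, axes as the box. The insert is a flat slab, 91 (x) by 244 mm (y), 16 mm thick, on the box's bottom. It has slid, its place is not measured: up to 6 mm off in x, 11 mm in y and 3 degrees turned. It shifts only if pushed sideways with 14 N or more. Three pockets in a row along y, 84 mm apart.
- pocket (a point): where the middle of the empty (middle) pocket would be if the insert lay centred, on the inside bottom of the box, 4 mm above the box's origin; the real one is off with the insert. A hexagonal hole right through the insert, 55 mm across flats, flats facing the insert's +x and -x. The outer pockets hold such jars, fast, tops 68 mm above the box's origin. At home a jar has its underside at this height.
- lid (a joint): the box's flat card lid, 128 mm long from its hinge, 276 mm wide, 4 mm thick; hinged along the top of the box's near (-x) wall. 0 = closed, lying flat on the walls; grows as it opens, pi/2 = upright, more = leaning back away from the box (it starts at 1.9 to 2.15 rad). The crease is stiff: it stays where it is left and swings with under 1 N at its free edge.
- hinge (a point): middle of the lid's hinge line: on top of the box's near wall, 74 mm above the box's origin and 64 mm to its -x; the hinge runs along the box's y.
- lid_edge (a point): middle of the lid's free edge, 128 mm from the hinge, half way through its thickness.
- round_jar: bystander: a round honey jar, 55 mm in diameter, 64 mm tall with the same cap, standing loose. Origin: centre of its underside.
- square_jar: bystander: a square honey jar, 50 by 50 mm, 64 mm tall with the same cap, standing loose. Origin: centre of its underside.
- tin: bystander: a food tin, 74 mm in diameter, 75 mm tall, standing loose. Origin: centre of its underside.
- tin2: bystander: a second food tin of the same size. Origin: centre of its underside.
- bottle: bystander: a white bottle, 74 mm in diameter, 195 mm tall, standing loose. Origin: centre of its underside.
- packet: bystander: a filled packet, 60 by 170 mm (along its y), 45 mm tall, lying loose. Origin: centre of its underside.
There are look-alikes about, which are no part of the job. What is shaped like the jar but blue is not meant.

How it is judged:
On the way, in this order (a step that is already met when the one before it is completed fails the run):
1. the jar is fully home in the empty pocket: its underside within 3.5 mm of the inside bottom, upright, with the lid still open (z of jar in the frame of box below 0.0075 m and horizontal distance between jar and pocket below 0.015 m and angle between jar's own z axis and vertical below 0.06 rad and value of joint lid above 0.5 rad), for 0.2 s.
2. the lid is closed flat (value of joint lid below 0.06 rad), for 0.2 s.
At the end, for the whole second after the job is handed in: the six-sided jar stands upright (within 3.4 degrees) in the empty middle pocket (within 15 mm of its nominal middle) with its underside within 3.5 mm of the inside bottom of the box, at rest, and the lid lies closed (joint below 0.06 rad, about 8 mm at its edge) (z of jar in the frame of box below 0.0075 m and horizontal distance between jar and pocket below 0.015 m and angle between jar's own z axis and vertical below 0.06 rad and value of joint lid below 0.06 rad and linear speed of jar below 0.02 m/s); the robot touches nothing.
It fails at once if the jar is forced: while not yet home (underside more than 8 mm above the box's underside) it presses on the box or its insert with more than 25 N (contact force between jar and box above 25 N and z of jar in the frame of box above 0.008 m).
It fails at once if the gripper presses on the box, its lid or its insert with more than 25 N (contact force between box and the fingers above 25 N).
It fails at once if the jar is tipped over (more than 40 degrees) (angle between jar's own z axis and vertical above 0.7 rad).
It fails at once if a bystander is disturbed: a jar, tin, bottle or packet moved more than 20 mm (distance of any of round_jar, square_jar, tin, tin2, bottle, packet from where it was at the start of the episode above 0.02 m).
It also fails if it takes over 72 s, if anything falls off the work surface, if the arm or the gripper's body presses on something with over 40 N, if the wrist force passes 120 N, or if a joint passes its speed limit or range.

## Robot

A 6-joint arm with a two-finger parallel gripper is mounted at the origin on the work surface. World frame = base frame: x ahead of the robot, y to its left, z up, the work surface at z = 0. Lengths are in m, angles in rad, forces in N, time in s.
With the tool pointing down it reaches from about 0.275 to 0.825 m from the base axis. Payload 4.9 kg.
Tool frame: the origin (TCP) lies midway between the tips of the shut fingers; the grasp point (between the pads) lies 19 mm behind it; z points along the fingers, y is the direction in which the jaws open and shut (so a half turn about z gives the same grasp; the last joint's range is limited). The gripper opens to 85 mm and grips with 20 to 120 N. Pads are 22 mm wide; open, the fingers measure 114 mm over their backs; the gripper's body (76 mm by 85 mm) begins 54 mm behind the grasp point. The pads swing forward as they close: fully open they stand 13 mm farther back than shut.
Start: joints at [-0.134, 0.326, -0.193, 1.052, 0, 1.437], TCP at [0.55, 0, 0.231] pointing down, gripper open.
Joint ranges: [-2.65, 2.65], [-0.97, 1.79], [-1.3, 1.35], [-1.93, 2.1], [-1.47, 1.37], [-3.14, 3.14]. Speed limits (rad/s): [2.57, 2.57, 3.14, 3.14, 3.14, 3.14].

## Interface

Orientations are given as a 3x3 rotation matrix whose columns are the frame's x, y, z axes.
In Python, from station import ctrl gives the robot as it stands.
- The arm moves only by the tool play_rows, never from a script. Its argument "deltas" is a list of rows, each an object of numbers: "tx", "ty", "tz": the shift along the tool's x, y, z in mm; "rx", "ry", "rz": the turn, a rotation vector about the tool's x, y, z in degrees; "fingers": the opening, from -1 (shut) to 1 (fully open). A call has 1 to 10 rows; each row is the pose to reach, as a shift and turn from the pose measured when the call began, along the tool's axes at that moment; what a row does not reach only later rows make up. A row lasts 1/8 s, in which the tool goes at most 62.5 mm and 10.7 degrees, less where a joint would pass 70% of its speed; a pose out of reach is approached as far as the arm can. A call with a gripper value outside its range is refused whole. The fingers move at their own pace and stop on an object; the grip force is fixed at half the most. Time passes only in rows, so rows that repeat a pose let the fingers close. It gives the time, the measured TCP pose, the force and the opening at its end, in the units of the state.
- ctrl.get_state(): the state, without advancing time (a new reading comes with each control period).
- ctrl.grab_frame(name): name is "scene" or "side" or "wrist"; returns (picture, depth): 480x640x3 uint8, red, green, blue; 480x640 float32, m along the optical axis (not along the pixel's ray), 0 where there is no reading.
- ctrl.camera_model(name): a dict with "intrinsics" (3x3 intrinsics, pixels), "R" (3x3) and "t" (3): a world point X has camera coordinates R X + t. Camera axes: x right, y down, z forward; pixel columns grow to the right and rows downward; lengths in m; the calibration is good to about 2 mm. A picture is of the moment at which its call begins: read the wrist's pose just before it. camera_model takes no time and is no camera call; for the wrist camera it gives the pose at the moment of the call.
- ctrl.close_job(): hands the job in, once; it reports no verdict.
Trained networks look in the newest picture that a camera, given by its name, has taken for a name from the list of things; names that differ only in an ending like _2 or _b are one class to them, and where a whole thing is asked for, a point or a joint stands for the part that bears it (a point fixed in the world has none). Each returns a list of dicts, best first, with "confidence" (0 to 1); they miss things now and then, are a little off and sometimes report something else, mostly with a low value. They report only what shows in the picture. A call takes as long as a camera call. They do not tell look-alikes from the thing itself.
- ctrl.silhouettes(camera, query): "pixels" (480x640 bool, what is visible of it) and "box" ([centre column, centre row, width, height] in pixels, round what is visible of it).
- ctrl.landmark_of(camera, query): "location" ([column, row] in pixels: a listed point, or the origin of a listed thing).
The state is a dict: "time": time; "q": joint angles; "dq": joint speeds; "tau": joint torques, N m; "tcp_pos": TCP position; "ee_rot": TCP orientation; "force": force on the tool from outside, world axes, zero at the start; "moment": the same for the moment, N m; "gripper_width": finger opening in m.
Only numpy, scipy, OpenCV 4.12 (cv2) and the standard library are available. Lean on these libraries where they do the work, as an engineer would, in place of code of your own. Each camera call takes 0.05 s, during which the arm holds its last target.

## Working session

There is one attempt and no reset: what is moved stays moved. The work goes in short steps, Python scripts to look and compute and a tool call to move; the robot and the scene stay as the last step left them, time stands still between calls to the robot, and variables do not carry over. Pictures are saved under pics/ and viewed, and the job is handed in when it is done.

Besides the shell and the picture viewer there is one more tool, called after "Request:" as name([rows], argument=value, ...), one row to a line, values as JSON. play_rows: Moves the arm, as the interface text tells. Its arguments: {"type":"object","properties":{"deltas":{"type":"array","items":{"type":"object","properties":{"tx":{"type":"number"},"ty":{"type":"number"},"tz":{"type":"number"},"rx":{"type":"number"},"ry":{"type":"number"},"rz":{"type":"number"},"fingers":{"type":"number"}}}}},"required":["deltas"]}

```bash
ls; mkdir -p pics; cat > h.py <<'E'
import numpy as np, cv2
from station import ctrl
def save(n,img,crop=None,sc=1):
    if crop: c0,r0,c1,r1=crop; img=img[r0:r1,c0:c1]
    img=cv2.resize(img,None,fx=sc,fy=sc,interpolation=cv2.INTER_CUBIC)
    cv2.imwrite('pics/'+n+'.png',img[:,:,::-1])
def cloud(cam,depth):
    m=ctrl.camera_model(cam);K=np.array(m['intrinsics']);R=np.array(m['R']);t=np.array(m['t'])
    v,u=np.mgrid[0:480,0:640]
    P=np.stack([(u-K[0,2])/K[0,0]*depth,(v-K[1,2])/K[1,1]*depth,depth],-1)
    return (P-t)@R
def ray(cam,px,z):
    m=ctrl.camera_model(cam);K=np.array(m['intrinsics']);R=np.array(m['R']);t=np.array(m['t'])
    d=R.T@np.linalg.inv(K)@np.array([px[0],px[1],1.]);o=-R.T@t
    return o+d*(z-o[2])/d[2]
def proj(cam,X):
    m=ctrl.camera_model(cam);K=np.array(m['intrinsics']);R=np.array(m['R']);t=np.array(m['t'])
    c=(R@np.array(X).T).T+t; p=c@K.T; return p[...,:2]/p[...,2:]
E
python3 - <<'E'
from h import *
for c in ['scene','side','wrist']:
    im,d=ctrl.grab_frame(c); save(c+'0',im); np.savez('/tmp/%s0.npz'%c,im=im,d=d)
    m=ctrl.camera_model(c); print(c,np.round(-np.array(m['R']).T@np.array(m['t']),3),np.array(m['R'])[2].round(2))
    for q in ['jar','box','insert_nominal','pocket','hinge','lid_edge','lid','round_jar','square_jar','tin','bottle','packet']:
        try:
            L=ctrl.landmark_of(c,q)
            print(q,[(np.round(l['location']),round(l['confidence'],2)) for l in L[:4]])
        except Exception as e: print(q,e)
print(ctrl.get_state())
E
```

```text
pics
scene [ 1.358 -0.264  0.734] [-0.73  0.17 -0.66]
jar [(array([292., 230.]), 0.79), (array([342., 226.]), 0.61)]
box []
insert_nominal [(array([459., 225.]), 0.58)]
pocket [(array([462., 230.]), 0.61)]
hinge [(array([446., 190.]), 0.87)]
lid_edge [(array([437., 133.]), 0.63)]
lid it knows: bottle, box, hinge, insert_nominal, jar, lid_edge, packet, pocket, round_jar, square_jar, tin
round_jar [(array([246., 267.]), 0.98)]
square_jar [(array([312., 266.]), 0.86)]
tin [(array([349., 313.]), 0.67), (array([278., 322.]), 0.67)]
bottle [(array([179., 280.]), 0.77), (array([463., 230.]), 0.65)]
packet [(array([440., 302.]), 0.74)]
side [0.524 0.782 0.673] [ 0.08 -0.82 -0.57]
jar [(array([381., 254.]), 0.88), (array([250., 264.]), 0.61)]
box [(array([311., 379.]), 0.87)]
insert_nominal [(array([308., 371.]), 0.67)]
pocket [(array([308., 381.]), 0.77)]
hinge [(array([349., 344.]), 0.71)]
lid_edge [(array([393., 286.]), 0.81)]
lid it knows: bottle, box, hinge, insert_nominal, jar, lid_edge, packet, pocket, round_jar, square_jar, tin
round_jar [(array([338., 224.]), 0.97)]
square_jar [(arra
[... 697 characters left out ...]
-01,  1.05197501e+00,
        7.93721486e-06,  1.43659619e+00]), 'dq': array([-0.00052622,  0.00059834, -0.0003773 ,  0.00030903, -0.00073898,
        0.00012597]), 'tau': array([ 8.98400594e-04, -4.43319046e+01,  2.62754864e+01,  1.07694294e-03,
       -2.59755332e-06, -2.71690276e-06]), 'tcp_pos': array([5.50047525e-01, 1.10698573e-05, 2.31297426e-01]), 'ee_rot': array([[-6.68682585e-06,  9.99999998e-01,  6.28740522e-05],
       [ 1.00000000e+00,  6.68685598e-06, -4.79078122e-07],
       [-4.79498551e-07,  6.28740489e-05, -9.99999998e-01]]), 'force': array([-0.58652305,  0.59294075,  0.25906042]), 'moment': array([-0.01566147, -0.01873867,  0.00171694]), 'gripper_width': 0.085260362995485}
```

View pics/scene0.png

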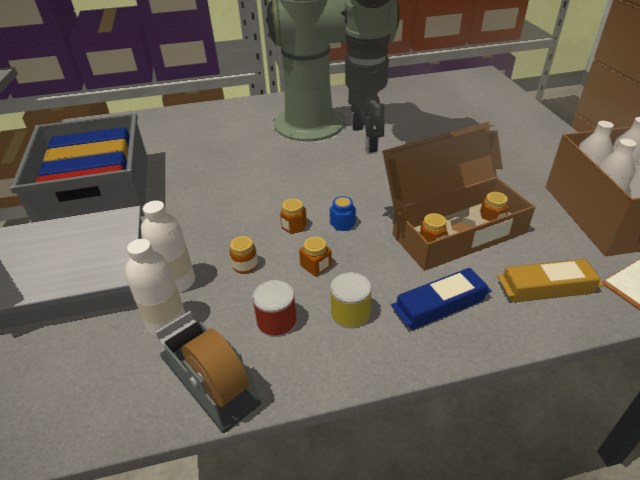

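View pics/side0.png

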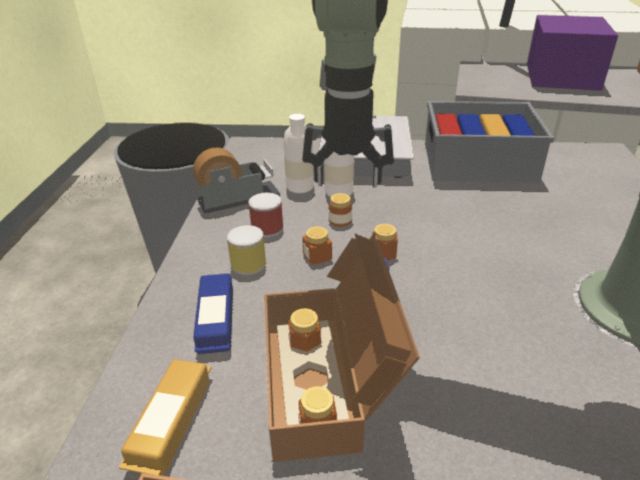

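View pics/wrist0.png

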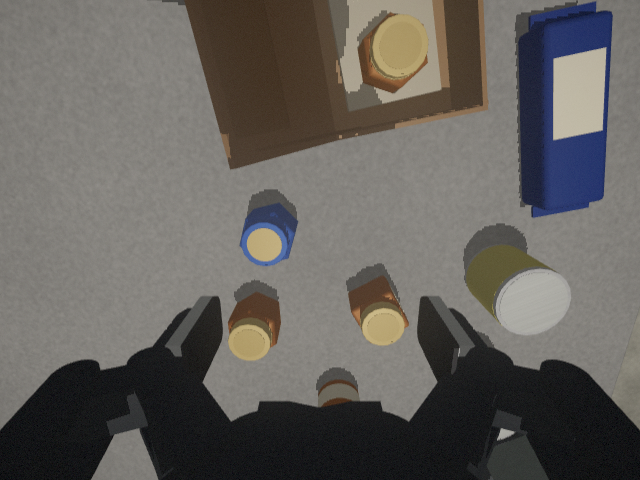

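Candidates in scene: amber jar (292,216), blue look-alike (342,213), square jar (315,256), round jar (242,255), and two boxed jars (433,228) and (495,207). The description fits (292,216). I'll check it in a close crop and measure.

```bash
python3 - <<'E'
from h import *
S={c:np.load('/tmp/%s0.npz'%c) for c in ['scene','side','wrist']}
a=cv2.resize(S['scene']['im'][185:285,220:370],None,fx=4,fy=4,interpolation=cv2.INTER_CUBIC)
b=cv2.resize(S['wrist']['im'][180:370,210:420],None,fx=2,fy=2,interpolation=cv2.INTER_CUBIC)
b=cv2.copyMakeBorder(b,0,400-b.shape[0],0,0,cv2.BORDER_CONSTANT) if b.shape[0]<400 else b[:400]
save('crop1',np.hstack([a,b])[:, :],None,0.75)
C={}
for c in S: C[c]=cloud(c,S[c]['d'].astype(float))
# height-map view: caps z in .058-.07
for c in C:
    P=C[c]; ok=S[c]['d']>0
    m=ok&(P[...,2]>.058)&(P[...,2]<.07)&(P[...,0]>.25)&(P[...,0]<.8)&(abs(P[...,1])<.45)
    im=S[c]['im'].astype(int); g=m&(im[...,0]>130)&(im[...,1]>100)&(im[...,2]<im[...,0]-40)
    n,l,s,ct=cv2.connectedComponentsWithStats(g.astype(np.uint8))
    for i in range(1,n):
        if s[i,4]>60:
            q=P[l==i]; (cx,cy),r=cv2.minEnclosingCircle((q[:,:2]*1000).astype(np.float32))
            print(c,ct[i].round(),s[i,4],np.median(q,0).round(4),'circ',round(cx,1),round(cy,1),round(r,1))
# top plane of box walls / hinge
for c in C:
    P=C[c]; ok=S[c]['d']>0
    m=ok&(P[...,2]>.071)&(P[...,2]<.078)&(P[...,0]>.25)&(P[...,0]<.7)&(P[...,1]>0.05)&(P[...,1]<.5)
    np.save('/tmp/walls_%s.npy'%c,P[m]); print(c,m.sum())
X=np.concatenate([np.load('/tmp/walls_%s.npy'%c) for c in C]);
img=np.full((500,500,3),255,np.uint8)
for c,col in zip(C,[(255,0,0),(0,160,0),(0,0,255)]):
    q=np.load('/tmp/walls_%s.npy'%c)
    for x,y,z in q: img[int((0.7-x)*1000)%500,int((.5-y)*1000)%500]=col
save('walls',img)
for q in ['hinge','pocket','insert_nominal','lid_edge']:
    for c,z in [('scene',0),('side',0)]:
        pass
print('hinge',ray('scene',(446,190),.074),ray('side',(349,344),.074))
print('pocket',ray('scene',(462,230),.004),ray('side',(308,381),.004))
E
```

```text
scene [291. 205.] 214 [ 0.4764 -0.1428  0.067 ] circ 474.3 -140.3 25.1
scene [342. 201.] 93 [ 0.4955 -0.0295  0.0675] circ 495.4 -28.6 17.3
scene [240. 244.] 277 [ 0.5775 -0.2679  0.0671] circ 573.9 -265.7 25.0
scene [314. 244.] 288 [ 0.6189 -0.1231  0.0669] circ 615.7 -122.5 23.6
side [340. 199.] 195 [ 0.5727 -0.2598  0.0639] circ 574.9 -264.4 24.7
side [385. 230.] 254 [ 0.4724 -0.1344  0.0641] circ 470.9 -139.8 25.4
side [316. 233.] 251 [ 0.6146 -0.1152  0.0641] circ 614.2 -120.3 25.0
side [303. 320.] 459 [0.6132 0.1488 0.0683] circ 613.5 142.0 24.4
side [316. 402.] 700 [0.5769 0.3115 0.0684] circ 577.0 306.7 23.6
wrist [400.  46.] 2303 [0.6161 0.1419 0.069 ] circ 616.6 142.0 22.9
wrist [264. 244.] 877 [ 0.4975 -0.0283  0.0649] circ 497.3 -28.6 16.9
wrist [383. 326.] 1246 [ 0.618  -0.1188  0.0647] circ 618.3 -119.8 22.9
wrist [249. 342.] 1183 [ 0.4762 -0.1381  0.0647] circ 475.6 -139.3 22.9
scene 1447
side 1514
wrist 2551
hinge [0.52634377 0.20594374 0.074     ] [0.5353054  0.20343989 0.074     ]
pocket [0.59186386 0.22590071 0.004     ] [0.59969387 0.22161056 0.004     ]
```

View pics/crop1.png

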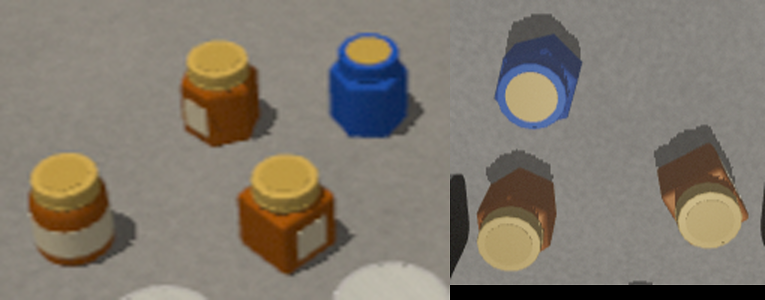

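View pics/walls.png

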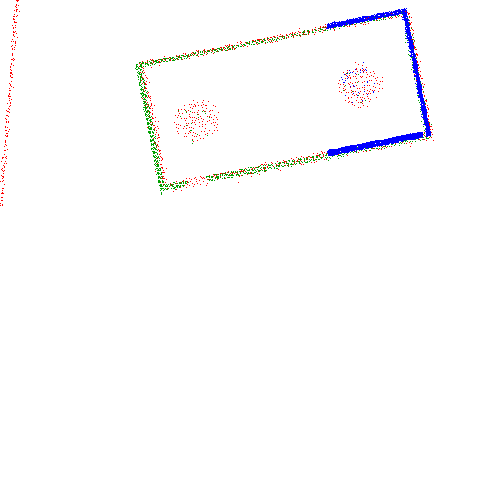

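The crop confirms it. The amber six-sided jar with a gold cap is at scene (292,216) / wrist (250,330), the blue one is at (342,213), and the other two are square and round. The wall plot gives a clean box rectangle. Next I'll fit the box and look at it from above with the wrist camera.

```bash
python3 - <<'E'
from h import *
for c in ['scene','side','wrist']:
    q=np.load('/tmp/walls_%s.npy'%c); q=q[q[:,1]<.45]
    print(c,np.median(q[:,2]),cv2.minAreaRect((q[:,:2]*1000).astype(np.float32)))
E
```

```text
scene 0.07441059089474912 ((597.5624389648438, 215.14166259765625), (138.31494140625, 281.25897216796875), 11.586342811584473)
side 0.07409338844309807 ((598.2471923828125, 215.64747619628906), (133.8484649658203, 280.0005187988281), 11.429463386535645)
wrist 0.07438596547845266 ((617.7366943359375, 132.66656494140625), (131.26870727539062, 104.6155014038086), 11.070409774780273)
```

Request:
play_rows([
  {"tx":60,"ty":10,"tz":0,"fingers":0.4},
  {"tx":120,"ty":20,"tz":-10,"fingers":0.4},
  {"tx":180,"ty":30,"tz":-20,"fingers":0.4},
  {"tx":235,"ty":40,"tz":-30,"fingers":0.4},
  {"tx":260,"ty":45,"tz":-30,"fingers":0.4},
  {"tx":260,"ty":45,"tz":-30,"fingers":0.4},
  {"tx":260,"ty":45,"tz":-30,"fingers":0.4},
  {"tx":260,"ty":45,"tz":-30,"fingers":0.4},
])

```text
validation failed for argument at $.de...
```

```bash
python3 - <<'E'
from h import *
im,d=ctrl.grab_frame('wrist'); save('w1',im); np.savez('/tmp/w1.npz',im=im,d=d)
P=cloud('wrist',d.astype(float)); np.save('/tmp/w1P.npy',P)
print(ctrl.get_state()['tcp_pos'])
for q in ['pocket','insert_nominal','jar','hinge']:
    print(q,[(np.round(l['location']),round(l['confidence'],2)) for l in ctrl.landmark_of('wrist',q)])
E
```

```text
[ 5.50003576e-01 -2.30599037e-06  2.31270012e-01]
pocket []
insert_nominal [(array([261., 311.]), 0.64)]
jar [(array([260., 314.]), 0.97), (array([276., 227.]), 0.77)]
hinge []
```

View pics/w1.png

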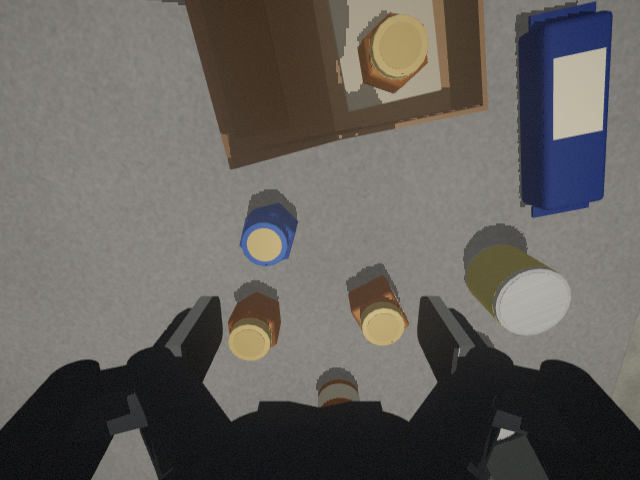

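Request:
play_rows([
  {"tx":60.0,"ty":10.0,"tz":0.0,"rx":0.0,"ry":0.0,"rz":0.0,"fingers":0.4},
  {"tx":120.0,"ty":20.0,"tz":-10.0,"rx":0.0,"ry":0.0,"rz":0.0,"fingers":0.4},
])

```text
time: 2.3
tcp_pos: [0.5699, 0.1205, 0.2408]
ee_rot: [[0.003, 1.0, -0.001], [1.0, -0.003, -0.0], [-0.0, -0.001, -1.0]]
force: [0.4, 0.2, -0.0]
gripper_width: 0.0595
```

Request:
play_rows([
  {"tx":60,"ty":12,"tz":-10,"rx":0,"ry":0,"rz":0,"fingers":0.4},
  {"tx":120,"ty":25,"tz":-20,"rx":0,"ry":0,"rz":0,"fingers":0.4},
  {"tx":142,"ty":25,"tz":-20,"rx":0,"ry":0,"rz":0,"fingers":0.4},
  {"tx":142,"ty":25,"tz":-20,"rx":0,"ry":0,"rz":0,"fingers":0.4},
])

```text
time: 2.8
tcp_pos: [0.5948, 0.2636, 0.2601]
ee_rot: [[0.0, 1.0, -0.002], [1.0, -0.0, -0.001], [-0.001, -0.002, -1.0]]
force: [-1.5, -0.5, -0.3]
gripper_width: 0.0597
```

```bash
python3 - <<'E'
from h import *
im,d=ctrl.grab_frame('wrist'); save('w2',im); 
P=cloud('wrist',d.astype(float)); np.savez('/tmp/w2.npz',im=im,d=d,P=P)
print(ctrl.get_state()['tcp_pos'])
for q in ['pocket','insert_nominal','jar','hinge']:
    print(q,[(np.round(l['location']),round(l['confidence'],2)) for l in ctrl.landmark_of('wrist',q)])
E
```

```text
[0.59478596 0.26223421 0.2601246 ]
pocket [(array([324., 234.]), 0.78)]
insert_nominal [(array([327., 236.]), 0.65)]
jar [(array([158., 337.]), 0.52)]
hinge [(array([267., 265.]), 0.72), (array([322., 234.]), 0.43)]
```

View pics/w2.png

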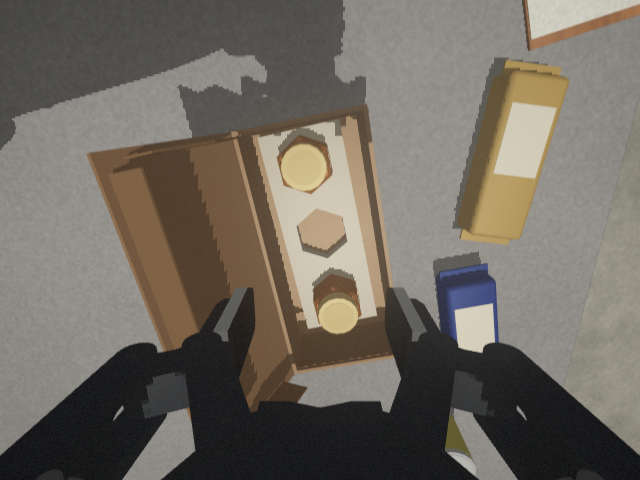

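The wrist view shows the box from above: empty hexagonal pocket at (322,232), outer jars at (304,165) and (338,310), lid leaning left.

```bash
python3 - <<'E'
from h import *
from scipy.optimize import minimize
Z=np.load('/tmp/w2.npz');im=Z['im'];d=Z['d'];P=Z['P'];
def R2(px,z): return np.array([ray('wrist',p,z) for p in px])
# wall tops
m=(d>0)&(abs(P[...,2]-.0745)<.003)&(P[...,0]>.5)&(P[...,0]<.72)&(P[...,1]>.05)&(P[...,1]<.4)
q=P[m]; print('walls',np.median(q[:,2]),cv2.minAreaRect((q[:,:2]*1000).astype(np.float32)))
# caps
hsv=cv2.cvtColor(im,cv2.COLOR_RGB2HSV)
m=(d>0)&(abs(P[...,2]-.068)<.005)&(P[...,0]>.54)&(hsv[...,2]>150)
n,l,s,ct=cv2.connectedComponentsWithStats(m.astype(np.uint8)); caps=[]
for i in range(1,n):
    if s[i,4]>300:
        q=P[l==i]; ell=cv2.fitEllipse(np.argwhere(cv2.morphologyEx((l==i).astype(np.uint8),cv2.MORPH_GRADIENT,np.ones((3,3))))[:,::-1].astype(np.float32))
        c=ray('wrist',ell[0],.068);caps.append(c); print('cap',ct[i].round(),s[i,4],c.round(4),cv2.minEnclosingCircle((q[:,:2]*1000).astype(np.float32)))
# pocket: hole in white insert
print('px colors',im[232,322],im[205,290],im[260,330])
c0=im[232,322].astype(int)
g=im.copy(); h=hsv[215:255,285:360]
# saturation threshold between
m=np.zeros(d.shape,np.uint8); 
sat=hsv[...,1]; print('sat hole',sat[232,322],'insert',sat[205,290],sat[232,290])
save('w2c',im,(270,180,370,290),6)
E
```

```text
walls 0.07439556067730899 ((601.0250854492188, 214.8722686767578), (130.9791717529297, 276.84674072265625), 10.923592567443848)
cap [303. 167.] 1669 [0.5807 0.3039 0.068 ] ((579.7413940429688, 304.6807861328125), 22.799333572387695)
cap [338. 315.] 1089 [0.6165 0.1391 0.068 ] ((616.427978515625, 140.97450256347656), 22.611778259277344)
px colors [190 163 133] [205 197 179] [211 202 185]
sat hole 76 insert 32 32
```

View pics/w2c.png

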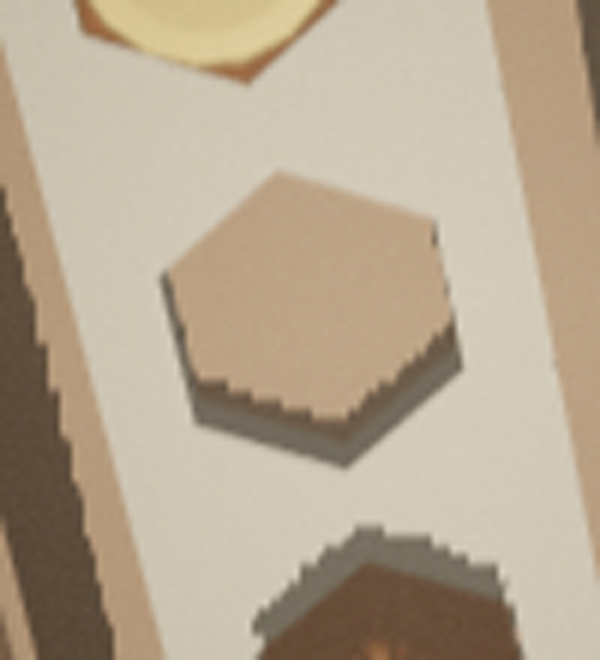

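```bash
python3 - <<'E'
from h import *
from scipy.optimize import least_squares
c=np.array([(281,170),(437,220),(462,370),(346,467),(197,423),(162,275)],float)
px=(c+.5)/6-.5+np.array([270,180])
X=np.array([ray('wrist',p,.020) for p in px])[:,:2]*1000
print(X.round(1),X.mean(0))
for i in range(3): print(np.linalg.norm(X[i]-X[i+3]))
ang=np.degrees(np.arctan2(*(X-X.mean(0)).T[::-1])); print(ang.round(1), ((ang-30)%60).round(1))
E
```

```text
[[592.8 251.6]
 [623.2 241.5]
 [628.7 210.7]
 [605.6 190.1]
 [575.6 199.6]
 [569.3 230.6]] [599.18625603 220.68650655]
62.83936970053882
63.417371877520864
62.655559583618924
[ 101.6   41.   -18.7  -78.2 -138.3  161.7] [11.6 11.  11.3 11.8 11.7 11.7]
```

Request:
play_rows([
  {"tx":-60,"ty":-20,"tz":0,"rx":0,"ry":0,"rz":0,"fingers":1},
  {"tx":-120,"ty":-40,"tz":10,"rx":0,"ry":0,"rz":0,"fingers":1},
  {"tx":-180,"ty":-60,"tz":20,"rx":0,"ry":0,"rz":0,"fingers":1},
  {"tx":-240,"ty":-80,"tz":30,"rx":0,"ry":0,"rz":0,"fingers":1},
  {"tx":-300,"ty":-100,"tz":40,"rx":0,"ry":0,"rz":0,"fingers":1},
  {"tx":-355,"ty":-119,"tz":50,"rx":0,"ry":0,"rz":0,"fingers":1},
  {"tx":-362,"ty":-119,"tz":50,"rx":0,"ry":0,"rz":0,"fingers":1},
  {"tx":-362,"ty":-119,"tz":50,"rx":0,"ry":0,"rz":0,"fingers":1},
])

```text
time: 4.05
tcp_pos: [0.4744, -0.1017, 0.2115]
ee_rot: [[0.008, 1.0, -0.001], [1.0, -0.008, -0.0], [-0.0, -0.001, -1.0]]
force: [-0.2, 0.3, 0.5]
gripper_width: 0.0853
```

```bash
python3 - <<'E'
from h import *
from scipy.optimize import minimize
m=ctrl.camera_model('wrist'); im,d=ctrl.grab_frame('wrist'); save('w3',im,(150,120,490,440),2); 
P=cloud('wrist',d.astype(float)); 
print(ctrl.get_state()['tcp_pos'])
L=ctrl.silhouettes('wrist','jar')
for l in L: print(l['box'],l['confidence'],l['pixels'].sum())
# cap
hsv=cv2.cvtColor(im,cv2.COLOR_RGB2HSV)
K=np.array(m['intrinsics']);R=np.array(m['R']);t=np.array(m['t'])
pj=proj('wrist',np.array([.4755,-.1395,.03])); print('expected px',pj)
L.sort(key=lambda l:np.hypot(l['box'][0]-pj[0],l['box'][1]-pj[1])); M=L[0]['pixels']
def render(x,y,a):
    k=np.arange(6); A=a+np.pi/6+k*np.pi/3; h=np.stack([x+.030022*np.cos(A),y+.030022*np.sin(A)],1)
    A2=np.linspace(0,2*np.pi,40); cp=np.stack([x+.023*np.cos(A2),y+.023*np.sin(A2)],1)
    out=np.zeros((480*4,640*4),np.uint8)
    for S,zs in ((h,(.001,.046)),(cp,(.046,.064))):
        X=np.concatenate([np.c_[S,np.full(len(S),z)] for z in zs])
        c=X@R.T+t; p=c@K.T; p=p[:,:2]/p[:,2:]
        cv2.fillConvexPoly(out,cv2.convexHull(((p+.5)*4).astype(np.float32)).astype(np.int32),1)
    return out
M4=cv2.resize(M.astype(np.uint8),None,fx=4,fy=4,interpolation=cv2.INTER_LINEAR)>0
def cost(v):
    r=render(v[0]/1000,v[1]/1000,np.radians(v[2]))>0
    return 1-(r&M4).sum()/(r|M4).sum()
best=[]
for a0 in range(0,60,10):
    s=minimize(cost,[475.5,-139.5,a0],method='Nelder-Mead',options=dict(initial_simplex=[[475,-139,a0],[479,-139,a0],[475,-135,a0],[475,-139,a0+8]],maxiter=60,xatol=.1,fatol=1e-4))
    best.append((s.fun,s.x.round(2)))
for b in sorted(best,key=lambda b:b[0]): print(b)
E
```

```text
[ 0.47479403 -0.10071251  0.21153404]
[320.1, 249.6, 52.6, 72.4] 0.93 3039
[344.7, 134.6, 63.8, 66.2] 0.67 3114
expected px [318.82834606 249.67110964]
(np.float64(0.022224029604928752), array([ 475.69, -139.2 ,   62.1 ]))
(np.float64(0.02310036570499796), array([ 475.69, -139.36,    1.96]))
(np.float64(0.02328369125744123), array([ 475.62, -139.15,   61.67]))
(np.float64(0.023717101920536554), array([ 475.73, -139.35,    2.96]))
(np.float64(0.023754415885004265), array([ 475.81, -139.31,    2.6 ]))
(np.float64(0.025125832115603153), array([ 475.54, -138.94,   60.25]))
```

View pics/w3.png

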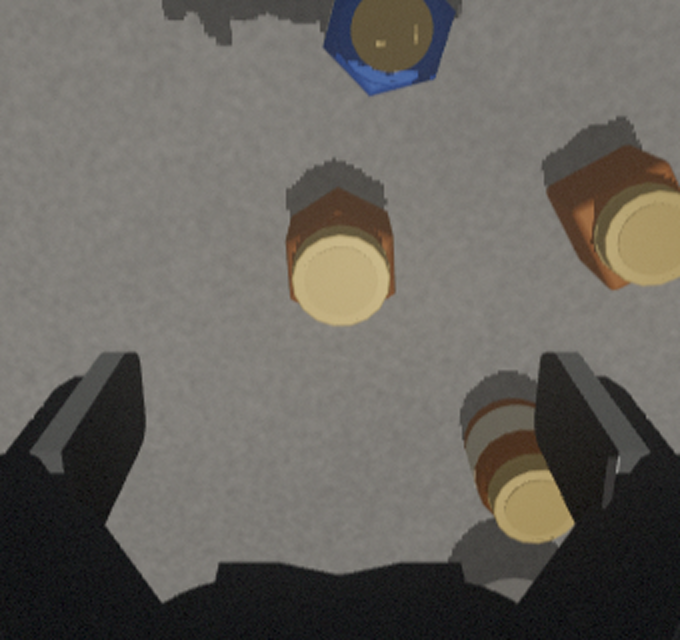

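The view shows the amber hex jar at about (320,250), with the fit giving jar position (475.7,-139.3) mm and yaw about 2°. I'll descend over it with the jaws on the ±x flats.

Request:
play_rows([
  {"tx":-38.5,"ty":1,"tz":10,"rx":0,"ry":0,"rz":-2.5,"fingers":1},
  {"tx":-38.5,"ty":1,"tz":70,"rx":0,"ry":0,"rz":-2.5,"fingers":1},
  {"tx":-38.5,"ty":1,"tz":130,"rx":0,"ry":0,"rz":-2.5,"fingers":1},
  {"tx":-38.5,"ty":1,"tz":175,"rx":0,"ry":0,"rz":-2.5,"fingers":1},
  {"tx":-38.5,"ty":1,"tz":194,"rx":0,"ry":0,"rz":-2.5,"fingers":1},
  {"tx":-38.5,"ty":1,"tz":194,"rx":0,"ry":0,"rz":-2.5,"fingers":1},
  {"tx":-38.5,"ty":1,"tz":194,"rx":0,"ry":0,"rz":-2.5,"fingers":1},
])

```text
time: 5.03
tcp_pos: [0.4769, -0.1381, 0.0184]
ee_rot: [[-0.041, 0.999, 0.001], [0.999, 0.041, -0.001], [-0.001, 0.001, -1.0]]
force: [0.5, -0.2, 0.9]
gripper_width: 0.0851
```

Request:
play_rows([
  {"tx":0,"ty":0,"tz":0,"rx":0,"ry":0,"rz":0,"fingers":-0.2},
  {"tx":0,"ty":0,"tz":0,"rx":0,"ry":0,"rz":0,"fingers":-0.6},
  {"tx":0,"ty":0,"tz":0,"rx":0,"ry":0,"rz":0,"fingers":-1},
  {"tx":0,"ty":0,"tz":0,"rx":0,"ry":0,"rz":0,"fingers":-1},
  {"tx":0,"ty":0,"tz":0,"rx":0,"ry":0,"rz":0,"fingers":-1},
])

```text
time: 5.65
tcp_pos: [0.4773, -0.1384, 0.0197]
ee_rot: [[-0.041, 0.999, 0.002], [0.999, 0.041, -0.001], [-0.002, 0.002, -1.0]]
force: [-2.4, 0.3, 7.6]
gripper_width: 0.0508
```

```bash
python3 - <<'E'
from h import *
im,d=ctrl.grab_frame('wrist'); a=im[240:480]; im2,_=ctrl.grab_frame('side'); print(ctrl.get_state())
save('g1',np.hstack([cv2.resize(im,(400,300)),cv2.resize(im2[170:320,290:490],(400,300))]))
E
```

```text
{'time': 5.75, 'q': array([-4.30551879e-01,  4.83930644e-01, -5.89162598e-01,  4.95429390e-01,
       -5.41187959e-04,  1.09909969e+00]), 'dq': array([-0.00024275, -0.00042989, -0.0004539 ,  0.00028583,  0.00127331,
        0.00184366]), 'tau': array([-2.12491094e-01, -4.03837001e+01,  1.70986122e+01, -1.07689451e+00,
        9.82505316e-02,  3.35877878e-02]), 'tcp_pos': array([ 0.47725007, -0.13838493,  0.01966447]), 'ee_rot': array([[-0.04113114,  0.99915206,  0.00184031],
       [ 0.99915261,  0.04113382, -0.00144077],
       [-0.00151525,  0.00177949, -0.99999727]]), 'force': array([-2.30963048,  0.79555171,  8.12939904]), 'moment': array([0.16436117, 0.61735313, 0.04301464]), 'gripper_width': 0.050854693987973244}
```

View pics/g1.png

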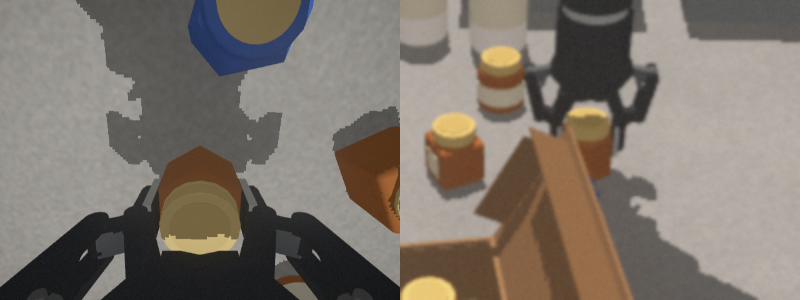

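Gripped at width 50.9 mm, with the jaws at yaw 2.4° along the flats. Next I lift and carry over the pocket, +x first to stay clear of the lid, turning +9.2° on the way.

Request:
play_rows([
  {"tx":0,"ty":0,"tz":-20,"rx":0,"ry":0,"rz":0,"fingers":-1},
  {"tx":0,"ty":0,"tz":-70,"rx":0,"ry":0,"rz":0,"fingers":-1},
  {"tx":0,"ty":10,"tz":-125,"rx":0,"ry":0,"rz":0,"fingers":-1},
  {"tx":20,"ty":50,"tz":-165,"rx":0,"ry":0,"rz":-2,"fingers":-1},
  {"tx":60,"ty":90,"tz":-180,"rx":0,"ry":0,"rz":-4,"fingers":-1},
  {"tx":105,"ty":125,"tz":-180,"rx":0,"ry":0,"rz":-6,"fingers":-1},
  {"tx":160,"ty":136.5,"tz":-180,"rx":0,"ry":0,"rz":-8,"fingers":-1},
  {"tx":215,"ty":136.5,"tz":-180,"rx":0,"ry":0,"rz":-9.2,"fingers":-1},
  {"tx":270,"ty":136.5,"tz":-180,"rx":0,"ry":0,"rz":-9.2,"fingers":-1},
  {"tx":310,"ty":136.5,"tz":-180,"rx":0,"ry":0,"rz":-9.2,"fingers":-1},
])

```text
time: 7.0
tcp_pos: [0.5997, 0.1795, 0.1992]
ee_rot: [[-0.202, 0.979, 0.001], [0.979, 0.202, -0.001], [-0.001, 0.001, -1.0]]
force: [-0.1, -0.0, -3.1]
gripper_width: 0.0511
```

```bash
cat > go.py <<'E'
import sys
from h import *
# usage: go.py x y z yaw -> deltas
x,y,z,a=map(float,sys.argv[1:5]); s=ctrl.get_state(); R=s['ee_rot']; p=s['tcp_pos']
yaw=np.degrees(np.arctan2(R[1,1],R[0,1])); dd=R.T@(np.array([x,y,z])-p)*1000
# desired vertical tool
import cv2
c,sn=np.cos(np.radians(a)),np.sin(np.radians(a)); Rd=np.array([[-sn,c,0],[c,sn,0],[0,0,-1.]])
rv=np.degrees(cv2.Rodrigues(R.T@Rd)[0].ravel())
print('t',s['time'],'p',p.round(4),'yaw',yaw.round(2),'F',s['force'].round(1),'w',round(s['gripper_width'],4)); print('delta',dd.round(1),'rot',rv.round(2))
E
python3 go.py .599 .2217 .2 11.6
```

```text
t 7.0 p [0.5997 0.1795 0.1992] yaw 11.64 F [-0.1 -0.  -3.1] w 0.0511
delta [41.5  7.9 -0.9] rot [0.04 0.08 0.04]
```

Request:
play_rows([
  {"tx":30,"ty":6,"tz":0,"rx":0,"ry":0,"rz":0,"fingers":-1},
  {"tx":41.5,"ty":8,"tz":0,"rx":0,"ry":0,"rz":0,"fingers":-1},
  {"tx":41.5,"ty":8,"tz":50,"rx":0,"ry":0,"rz":0,"fingers":-1},
  {"tx":41.5,"ty":8,"tz":85,"rx":0,"ry":0,"rz":0,"fingers":-1},
  {"tx":41.5,"ty":8,"tz":85,"rx":0,"ry":0,"rz":0,"fingers":-1},
])

```text
time: 7.62
tcp_pos: [0.5964, 0.2201, 0.1109]
ee_rot: [[-0.201, 0.98, -0.006], [0.98, 0.201, -0.003], [-0.002, -0.007, -1.0]]
force: [0.3, -0.2, -2.2]
gripper_width: 0.0508
```

```bash
python3 go.py .599 .2217 .045 11.6; python3 - <<'E'
from h import *
a,_=ctrl.grab_frame('wrist');b,_=ctrl.grab_frame('side');c,_=ctrl.grab_frame('scene')
save('p1',np.hstack([cv2.resize(a,(400,300)),cv2.resize(b[270:450,210:450],(400,300))]));save('p1s',c,(370,110,560,280),3)
E
```

```text
t 7.625 p [0.5964 0.2201 0.1109] yaw 11.58 F [ 0.3 -0.2 -2.2] w 0.0508
delta [ 1.1  3.3 65.9] rot [-0.38  0.11 -0.02]
```

View pics/p1.png

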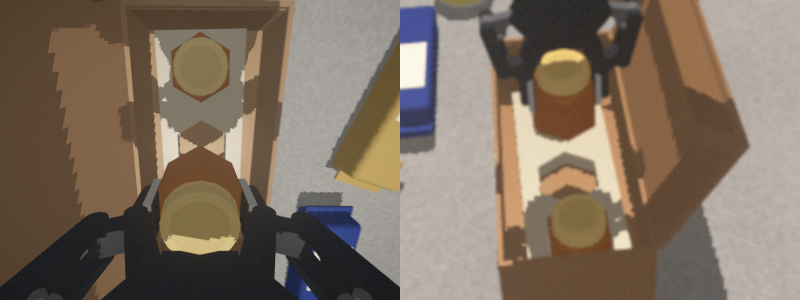

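View pics/p1s.png

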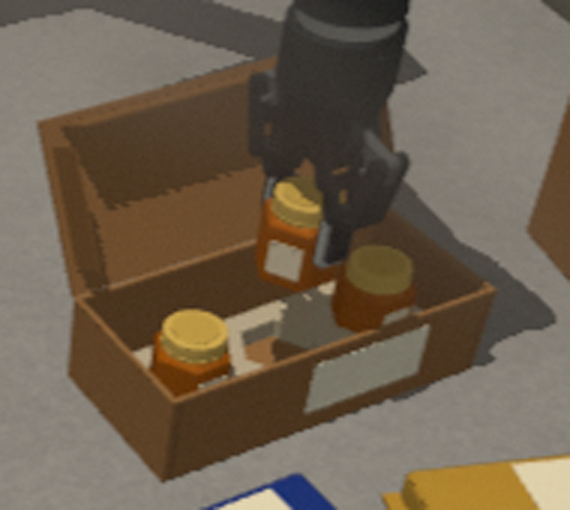

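Request:
play_rows([
  {"tx":1,"ty":3.3,"tz":30,"rx":-0.4,"ry":0.1,"rz":0,"fingers":-1},
  {"tx":1,"ty":3.3,"tz":55,"rx":-0.4,"ry":0.1,"rz":0,"fingers":-1},
  {"tx":1,"ty":3.3,"tz":64,"rx":-0.4,"ry":0.1,"rz":0,"fingers":-1},
  {"tx":1,"ty":3.3,"tz":64,"rx":-0.4,"ry":0.1,"rz":0,"fingers":-1},
  {"tx":1,"ty":3.3,"tz":64,"rx":-0.4,"ry":0.1,"rz":0,"fingers":-1},
])

```text
time: 8.4
tcp_pos: [0.6051, 0.2233, 0.0536]
ee_rot: [[-0.201, 0.98, 0.013], [0.98, 0.201, 0.003], [0.0, 0.013, -1.0]]
force: [-0.2, -0.3, -1.9]
gripper_width: 0.0508
```

```bash
python3 go.py .599 .2217 .0375 11.6
```

```text
t 8.4 p [0.6051 0.2233 0.0536] yaw 11.59 F [-0.2 -0.3 -1.9] w 0.0508
delta [-0.4 -6.5 16. ] rot [ 0.74 -0.03 -0.01]
```

Request:
play_rows([
  {"tx":-0.4,"ty":-6.5,"tz":6,"rx":0.7,"ry":0,"rz":0,"fingers":-1},
  {"tx":-0.4,"ty":-6.5,"tz":6,"rx":0.7,"ry":0,"rz":0,"fingers":-1},
  {"tx":-0.4,"ty":-6.5,"tz":6,"rx":0.7,"ry":0,"rz":0,"fingers":-1},
  {"tx":-0.4,"ty":-6.5,"tz":6,"rx":0.7,"ry":0,"rz":0,"fingers":-1},
])

```text
time: 8.9
tcp_pos: [0.5989, 0.2216, 0.0476]
ee_rot: [[-0.201, 0.98, 0.001], [0.98, 0.201, 0.001], [0.0, 0.001, -1.0]]
force: [-0.2, 0.3, -3.2]
gripper_width: 0.0509
```

```bash
python3 go.py .599 .2217 .0375 11.6; python3 -c "
from h import *
print(ctrl.get_state()['dq'].round(4)); ctrl.grab_frame('wrist'); print(ctrl.get_state()['tcp_pos'])"
```

```text
t 8.9 p [0.5989 0.2216 0.0476] yaw 11.59 F [-0.2  0.3 -3.2] w 0.0509
delta [ 0.   0.1 10.1] rot [ 0.05 -0.03 -0.01]
[ 0.0008  0.0006  0.      0.0024  0.0006 -0.0006]
[0.59895749 0.22166821 0.04759315]
```

Request:
play_rows([
  {"tx":0,"ty":0,"tz":3,"rx":0,"ry":0,"rz":0,"fingers":-1},
  {"tx":0,"ty":0,"tz":5,"rx":0,"ry":0,"rz":0,"fingers":-1},
  {"tx":0,"ty":0,"tz":7,"rx":0,"ry":0,"rz":0,"fingers":-1},
  {"tx":0,"ty":0,"tz":8,"rx":0,"ry":0,"rz":0,"fingers":-1},
  {"tx":0,"ty":0,"tz":9,"rx":0,"ry":0,"rz":0,"fingers":-1},
  {"tx":0,"ty":0,"tz":9,"rx":0,"ry":0,"rz":0,"fingers":-1},
])

```text
time: 9.7
tcp_pos: [0.599, 0.2216, 0.0392]
ee_rot: [[-0.201, 0.98, 0.001], [0.98, 0.201, 0.001], [0.0, 0.001, -1.0]]
force: [-2.4, -0.5, 2.9]
gripper_width: 0.0505
```

```bash
python3 go.py .599 .2217 .0365 11.6
```

```text
t 9.7 p [0.599  0.2216 0.0392] yaw 11.59 F [-2.4 -0.5  2.9] w 0.0505
delta [ 0.1 -0.   2.7] rot [ 0.07 -0.02 -0.01]
```

Request:
play_rows([
  {"tx":0,"ty":-1,"tz":0,"rx":0,"ry":0,"rz":0,"fingers":-1},
  {"tx":0,"ty":-1.5,"tz":0.3,"rx":0,"ry":0,"rz":0,"fingers":-1},
  {"tx":0,"ty":-1.5,"tz":0.6,"rx":0,"ry":0,"rz":0,"fingers":-1},
])

```text
time: 10.07
tcp_pos: [0.5987, 0.2215, 0.0392]
ee_rot: [[-0.201, 0.98, 0.003], [0.98, 0.201, 0.001], [0.0, 0.003, -1.0]]
force: [0.8, -0.3, 3.1]
gripper_width: 0.051
```

```bash
python3 go.py .599 .2217 .0365 11.6
```

```text
t 10.075 p [0.5987 0.2215 0.0392] yaw 11.59 F [ 0.8 -0.3  3.1] w 0.051
delta [0.1 0.4 2.7] rot [ 0.2  -0.01 -0.01]
```

```bash
python3 - <<'E'
from h import *
a,_=ctrl.grab_frame('wrist');b,_=ctrl.grab_frame('side')
save('q1',a,(200,130,440,310),3.3);save('q1s',b,(240,270,390,450),3.3)
s=ctrl.get_state();print(s['moment'],s['force'],s['tcp_pos'])
E
```

```text
[-0.07922269 -0.46094583 -0.01559282] [1.9538977  0.14153478 3.08665158] [0.59867275 0.22152146 0.0392821 ]
```

View pics/q1.png

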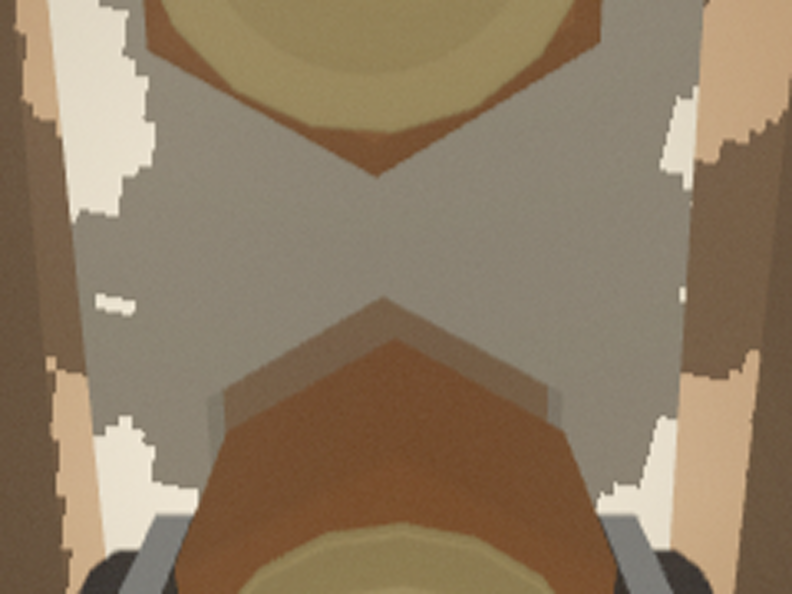

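View pics/q1s.png

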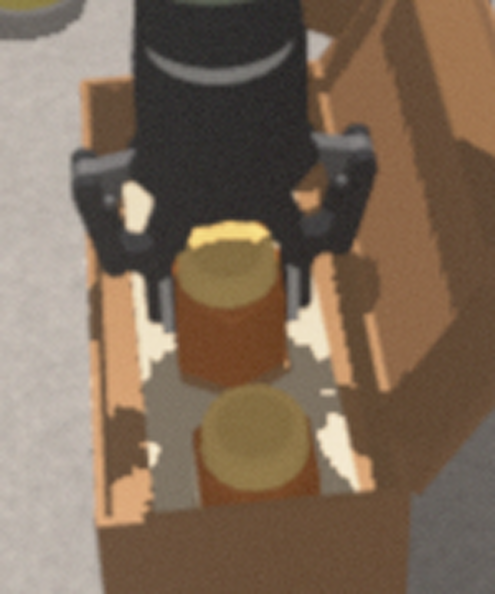

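The wrist crop shows the pocket rim's far corner at crop (384,297) and the jar's lower corner at (395,340). The jar is therefore short of the pocket in +tool x and slightly right. Computing the offset.

```bash
python3 - <<'E'
from h import *
f=lambda p:((np.array(p)+.5)/3.3-.5+np.array([200,130]))
s=ctrl.get_state();R=s['ee_rot'];p0=s['tcp_pos']
def tf(p,z): return ((ray('wrist',f(p),z)-p0)@R*1000).round(1)
print('hole',[tf(p,.020) for p in [(384,297),(208,398),(562,388)]])
for z in (.0197,.0217): print('jar',[tf(p,z) for p in [(395,340),(228,430),(566,430)]])
E
```

```text
hole [array([34.3, -0.3, 19.3]), array([ 18.1, -27.5,  19.2]), array([19.7, 27.2, 19.4])]
jar [array([27.4,  1.4, 19.6]), array([ 12.7, -24.7,  19.5]), array([12.7, 28.2, 19.7])]
jar [array([28. ,  1.4, 17.6]), array([ 13.5, -24.4,  17.5]), array([13.5, 27.8, 17.7])]
```

Request:
play_rows([
  {"tx":0,"ty":0,"tz":-3,"rx":0.2,"ry":0,"rz":0,"fingers":-1},
  {"tx":2.5,"ty":-1,"tz":-3,"rx":0.2,"ry":0,"rz":0,"fingers":-1},
  {"tx":4.3,"ty":-1.7,"tz":-2.5,"rx":0.2,"ry":0,"rz":0,"fingers":-1},
  {"tx":4.3,"ty":-1.7,"tz":-2,"rx":0.2,"ry":0,"rz":0,"fingers":-1},
  {"tx":4.3,"ty":-1.7,"tz":-2,"rx":0.2,"ry":0,"rz":0,"fingers":-1},
])

```text
time: 10.8
tcp_pos: [0.5958, 0.2254, 0.041]
ee_rot: [[-0.201, 0.98, -0.001], [0.98, 0.201, 0.0], [0.0, -0.001, -1.0]]
force: [0.4, -0.3, -3.2]
gripper_width: 0.0509
```

```bash
python3 - <<'E'
from h import *
a,_=ctrl.grab_frame('wrist')
save('q2',a,(200,130,440,310),3.3)
s=ctrl.get_state();print(s['moment'],s['force'],s['tcp_pos'])
E
```

```text
[-0.02934415  0.00754568  0.08019978] [ 0.60691485 -0.17241954 -2.24698139] [0.59594628 0.22541614 0.04108485]
```

View pics/q2.png

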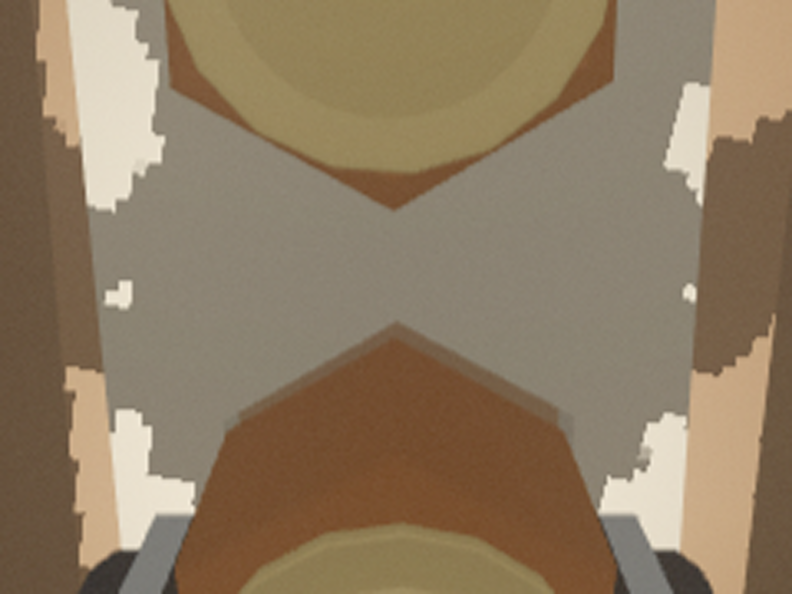

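Now it is aligned: rim corner (396,322) against jar corner (395,338), with symmetric gaps. Descending gently.

Request:
play_rows([
  {"tx":0.3,"ty":0,"tz":1,"rx":0,"ry":0,"rz":0,"fingers":-1},
  {"tx":0.3,"ty":0,"tz":2,"rx":0,"ry":0,"rz":0,"fingers":-1},
  {"tx":0.3,"ty":0,"tz":3,"rx":0,"ry":0,"rz":0,"fingers":-1},
  {"tx":0.3,"ty":0,"tz":3.5,"rx":0,"ry":0,"rz":0,"fingers":-1},
  {"tx":0.3,"ty":0,"tz":3.5,"rx":0,"ry":0,"rz":0,"fingers":-1},
])

```text
time: 11.48
tcp_pos: [0.5959, 0.2257, 0.0375]
ee_rot: [[-0.201, 0.98, -0.001], [0.98, 0.201, 0.0], [0.0, -0.001, -1.0]]
force: [0.4, -1.1, -3.2]
gripper_width: 0.0506
```

```bash
python3 go.py .599 .2217 .0237 11.6
```

```text
t 11.475 p [0.5959 0.2257 0.0375] yaw 11.59 F [ 0.4 -1.1 -3.2] w 0.0506
delta [-4.5  2.3 13.8] rot [-0.03 -0.01 -0.01]
```

Request:
play_rows([
  {"tx":0,"ty":0,"tz":1,"rx":0,"ry":0,"rz":0,"fingers":-1},
  {"tx":0,"ty":0,"tz":2,"rx":0,"ry":0,"rz":0,"fingers":-1},
  {"tx":0,"ty":0,"tz":3,"rx":0,"ry":0,"rz":0,"fingers":-1},
  {"tx":0,"ty":0,"tz":4,"rx":0,"ry":0,"rz":0,"fingers":-1},
])

```text
time: 11.98
tcp_pos: [0.5959, 0.2256, 0.0334]
ee_rot: [[-0.201, 0.98, -0.001], [0.98, 0.201, 0.0], [0.0, -0.001, -1.0]]
force: [-0.2, 0.5, -3.0]
gripper_width: 0.0512
```

```bash
python3 go.py .599 .2217 .0237 11.6
```

```text
t 11.975 p [0.5959 0.2256 0.0334] yaw 11.59 F [-0.2  0.5 -3. ] w 0.0512
delta [-4.5  2.3  9.7] rot [-0.03 -0.01 -0.01]
```

Request:
play_rows([
  {"tx":0,"ty":0,"tz":1.5,"rx":0,"ry":0,"rz":0,"fingers":-1},
  {"tx":0,"ty":0,"tz":3,"rx":0,"ry":0,"rz":0,"fingers":-1},
  {"tx":0,"ty":0,"tz":4.5,"rx":0,"ry":0,"rz":0,"fingers":-1},
  {"tx":0,"ty":0,"tz":6,"rx":0,"ry":0,"rz":0,"fingers":-1},
  {"tx":0,"ty":0,"tz":7,"rx":0,"ry":0,"rz":0,"fingers":-1},
])

```text
time: 12.6
tcp_pos: [0.5958, 0.2256, 0.0263]
ee_rot: [[-0.201, 0.98, -0.001], [0.98, 0.201, 0.0], [0.0, -0.001, -1.0]]
force: [0.2, 0.2, -2.9]
gripper_width: 0.051
```

```bash
python3 go.py .599 .2217 .0237 11.6
```

```text
t 12.6 p [0.5958 0.2256 0.0263] yaw 11.59 F [ 0.2  0.2 -2.9] w 0.051
delta [-4.5  2.4  2.6] rot [-0.04 -0.01 -0.01]
```

Request:
play_rows([
  {"tx":0,"ty":0,"tz":1,"rx":0,"ry":0,"rz":0,"fingers":-1},
  {"tx":0,"ty":0,"tz":1.7,"rx":0,"ry":0,"rz":0,"fingers":-1},
  {"tx":0,"ty":0,"tz":2.4,"rx":0,"ry":0,"rz":0,"fingers":-1},
  {"tx":0,"ty":0,"tz":2.8,"rx":0,"ry":0,"rz":0,"fingers":-1},
  {"tx":0,"ty":0,"tz":2.8,"rx":0,"ry":0,"rz":0,"fingers":-1},
])

```text
time: 13.22
tcp_pos: [0.5958, 0.2257, 0.0238]
ee_rot: [[-0.201, 0.98, -0.001], [0.98, 0.201, 0.0], [0.0, -0.001, -1.0]]
force: [-1.5, -0.6, 1.1]
gripper_width: 0.0512
```

```bash
python3 go.py .599 .2217 .0237 11.6
```

```text
t 13.225 p [0.5958 0.2257 0.0238] yaw 11.59 F [-1.5 -0.6  1.1] w 0.0512
delta [-4.5  2.3  0.1] rot [-0.03 -0.01 -0.01]
```

Bottomed at the expected height (TCP 23.8 mm). Releasing with a small opening.

Request:
play_rows([
  {"tx":0,"ty":0,"tz":0,"rx":0,"ry":0,"rz":0,"fingers":0.35},
  {"tx":0,"ty":0,"tz":0,"rx":0,"ry":0,"rz":0,"fingers":0.45},
  {"tx":0,"ty":0,"tz":0,"rx":0,"ry":0,"rz":0,"fingers":0.45},
  {"tx":0,"ty":0,"tz":-20,"rx":0,"ry":0,"rz":0,"fingers":0.45},
  {"tx":0,"ty":0,"tz":-60,"rx":0,"ry":0,"rz":0,"fingers":0.45},
  {"tx":0,"ty":0,"tz":-120,"rx":0,"ry":0,"rz":0,"fingers":0.45},
  {"tx":0,"ty":0,"tz":-180,"rx":0,"ry":0,"rz":0,"fingers":0.45},
  {"tx":35,"ty":0,"tz":-235,"rx":0,"ry":0,"rz":0,"fingers":0.2},
  {"tx":35,"ty":0,"tz":-235,"rx":0,"ry":0,"rz":0,"fingers":0},
  {"tx":35,"ty":0,"tz":-235,"rx":0,"ry":0,"rz":0,"fingers":-1},
])

```text
time: 14.48
tcp_pos: [0.5887, 0.26, 0.2585]
ee_rot: [[-0.201, 0.979, -0.001], [0.979, 0.201, -0.0], [-0.0, -0.001, -1.0]]
force: [0.2, -0.3, -0.1]
gripper_width: 0.0259
```

```bash
python3 - <<'E'
from h import *
out=[]
for c in ['wrist','side','scene']:
    im,d=ctrl.grab_frame(c); P=cloud(c,d.astype(float)); hsv=cv2.cvtColor(im,cv2.COLOR_RGB2HSV)
    save('r_'+c,im); np.savez('/tmp/r_%s.npz'%c,im=im,d=d,P=P)
    m=(d>0)&(abs(P[...,2]-.068)<.012)&(P[...,0]>.55)&(P[...,0]<.65)&(P[...,1]>.1)&(P[...,1]<.34)&(hsv[...,2]>140)&(hsv[...,1]>60)
    n,l,s,ct=cv2.connectedComponentsWithStats(m.astype(np.uint8))
    for i in range(1,n):
        if s[i,4]>80:
            q=P[l==i]; nn=np.linalg.svd(q-q.mean(0),full_matrices=False)[2][2]
            print(c,ct[i].round(),s[i,4],np.median(q,0).round(4),'n',(nn*np.sign(nn[2])).round(3))
    # lid points: fit plane near
    print(c,[(l['location'],round(l['confidence'],2)) for l in ctrl.landmark_of(c,'lid_edge')])
print(ctrl.get_state()['tcp_pos'],ctrl.get_state()['time'])
E
```

```text
wrist [319. 162.] 1655 [0.5796 0.3054 0.0681] n [-0.003  0.     1.   ]
wrist [388. 167.] 225 [0.6448 0.3155 0.073 ] n [-0.215 -0.04   0.976]
wrist [319. 243.] 1386 [0.5962 0.2249 0.0675] n [-0.002  0.002  1.   ]
wrist [321. 315.] 1124 [0.6152 0.1431 0.0681] n [-0.002  0.003  1.   ]
wrist [([143.1, 307.3], 0.73)]
side [303. 319.] 489 [0.6133 0.1466 0.0687] n [-0.015  0.091  0.996]
side [309. 357.] 640 [0.5949 0.2291 0.0682] n [0.009 0.111 0.994]
side [269. 397.] 118 [0.6439 0.3122 0.0741] n [-0.975 -0.185  0.124]
side [316. 400.] 726 [0.5774 0.3082 0.0689] n [-0.014  0.095  0.995]
side [([394.2, 286.7], 0.58), ([310.2, 371.0], 0.3)]
scene [495. 198.] 156 [0.5803 0.3    0.0714] n [-0.     0.014  1.   ]
scene [466. 208.] 217 [0.5974 0.2216 0.0708] n [ 0.012 -0.004  1.   ]
scene [434. 220.] 239 [0.6162 0.1395 0.0712] n [ 0.015 -0.011  1.   ]
scene [([280.3, 321.7], 0.17)]
[0.58848498 0.25925246 0.25734615] 14.775
```

View pics/r_wrist.png

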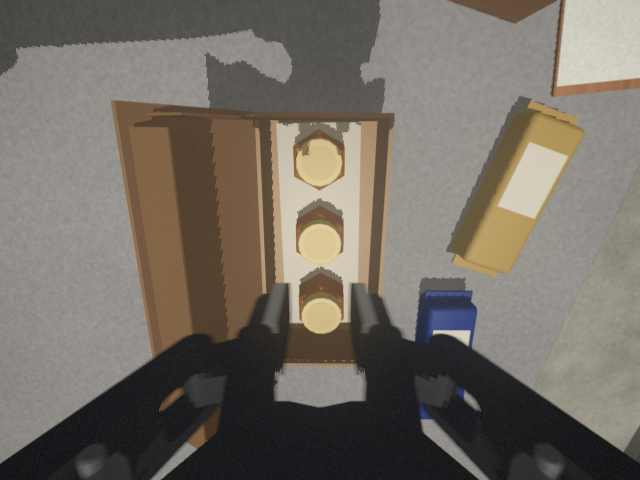

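View pics/r_side.png

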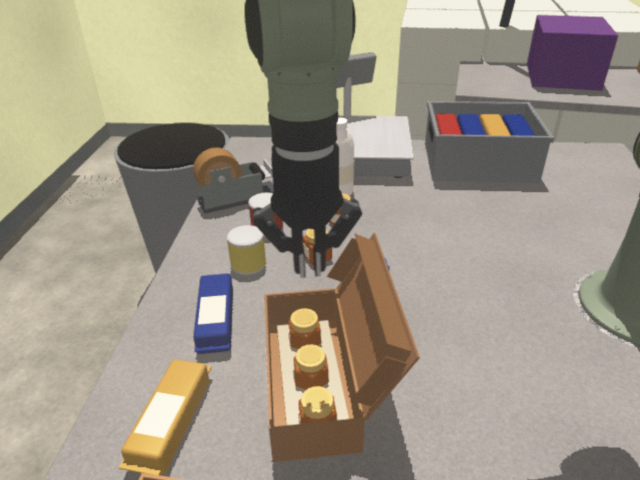

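All three caps are at the same height: new jar 67.5 mm, neighbours 68.1 mm, all level. The jar is home at (596,225) mm, and wrist shows it at (319,243). Next I measure box and lid for closing.

```bash
python3 - <<'E'
from h import *
for c in ['wrist','side','scene']:
    Z=np.load('/tmp/r_%s.npz'%c);P=Z['P'];d=Z['d']
    m=(d>0)&(abs(P[...,2]-.0745)<.003)&(P[...,0]>.5)&(P[...,0]<.72)&(P[...,1]>.05)&(P[...,1]<.4)
    q=P[m]; r=cv2.minAreaRect((q[:,:2]*1000).astype(np.float32)); print(c,r)
    a=np.radians(11.2); C=np.array([.599,.216])
    B=np.stack([(P[...,0]-C[0])*np.cos(a)+(P[...,1]-C[1])*np.sin(a),-(P[...,0]-C[0])*np.sin(a)+(P[...,1]-C[1])*np.cos(a),P[...,2]],-1)
    m=(d>0)&(B[...,2]>.095)&(B[...,0]<-.055)&(B[...,0]>-.16)&(abs(B[...,1])<.11)&(B[...,2]<.21)
    if c=='scene': 
        hs=cv2.cvtColor(Z['im'],cv2.COLOR_RGB2HSV); m&=(hs[...,1]>80)
    q=B[m]; print(m.sum(), q.min(0).round(3),q.max(0).round(3))
    # line fit x vs z
    for _ in range(4):
        k=np.polyfit(q[:,2],q[:,0],1); e=q[:,0]-np.polyval(k,q[:,2]); q=q[abs(e)<max(2*np.median(abs(e)),.002)]
    print(c,'lid angle',np.pi/2+np.arctan(-k[0]),'x at z=.074',np.polyval(k,.074),len(q),'zmax',np.percentile(q[:,2],99),'xmin',np.percentile(q[:,0],1))
E
```

```text
wrist ((599.7083740234375, 216.06109619140625), (131.56881713867188, 275.9102783203125), 11.036971092224121)
21454 [-0.128 -0.11   0.095] [-0.072  0.11   0.2  ]
wrist lid angle 1.9925652006520085 x at z=.074 -0.06649127736135325 11411 zmax 0.18425047407011805 xmin -0.11576492596055148
side ((598.0382690429688, 215.4005126953125), (133.93572998046875, 279.7899169921875), 11.363073348999023)
5040 [-0.129 -0.11   0.095] [-0.073  0.11   0.2  ]
side lid angle 1.9578908919902733 x at z=.074 -0.0691784369368524 2617 zmax 0.18710864469399402 xmin -0.11637684630981122
scene ((598.5272827148438, 214.59988403320312), (135.34849548339844, 279.62664794921875), 10.829626083374023)
4166 [-0.128 -0.11   0.095] [-0.069  0.11   0.203]
scene lid angle 2.0624555637500928 x at z=.074 -0.06284949954863425 2493 zmax 0.18859486858453664 xmin -0.12346944778716303
```

Request:
play_rows([
  {"tx":-10,"ty":-50,"tz":0,"rx":0,"ry":0,"rz":0,"fingers":-1},
  {"tx":-25,"ty":-100,"tz":0,"rx":0,"ry":0,"rz":0,"fingers":-1},
  {"tx":-44,"ty":-150,"tz":0,"rx":0,"ry":0,"rz":0,"fingers":-1},
  {"tx":-44,"ty":-165,"tz":0,"rx":0,"ry":0,"rz":0,"fingers":-1},
  {"tx":-44,"ty":-165,"tz":0,"rx":0,"ry":0,"rz":0,"fingers":-1},
  {"tx":-44,"ty":-165,"tz":45,"rx":0,"ry":0,"rz":0,"fingers":-1},
  {"tx":-44,"ty":-165,"tz":85,"rx":0,"ry":0,"rz":0,"fingers":-1},
  {"tx":-44,"ty":-165,"tz":92,"rx":0,"ry":0,"rz":0,"fingers":-1},
  {"tx":-44,"ty":-165,"tz":92,"rx":0,"ry":0,"rz":0,"fingers":-1},
])

```text
time: 15.9
tcp_pos: [0.4364, 0.1834, 0.1661]
ee_rot: [[-0.2, 0.98, -0.003], [0.98, 0.2, -0.001], [-0.0, -0.003, -1.0]]
force: [0.1, 0.6, 0.1]
gripper_width: -0.0003
```

```bash
cat > bx.py <<'E'
from h import *
s=ctrl.get_state();p=s['tcp_pos'];a=np.radians(11.2);r=p[:2]-[.599,.216]
print('t',s['time'],'bx,by,z',(np.array([r[0]*np.cos(a)+r[1]*np.sin(a),-r[0]*np.sin(a)+r[1]*np.cos(a),p[2]])*1000).round(1),'F',s['force'].round(1),'w',s['gripper_width'])
E
python3 bx.py; python3 - <<'E'
from h import *
b,_=ctrl.grab_frame('side');c,_=ctrl.grab_frame('scene')
save('l1',np.hstack([cv2.resize(b[150:450,200:600],(400,300)),cv2.resize(c[60:270,330:610],(400,300))]))
E
```

```text
t 15.9 bx,by,z [-165.8   -0.4  166.1] F [0.1 0.6 0.1] w -0.00028322060333016414
```

View pics/l1.png

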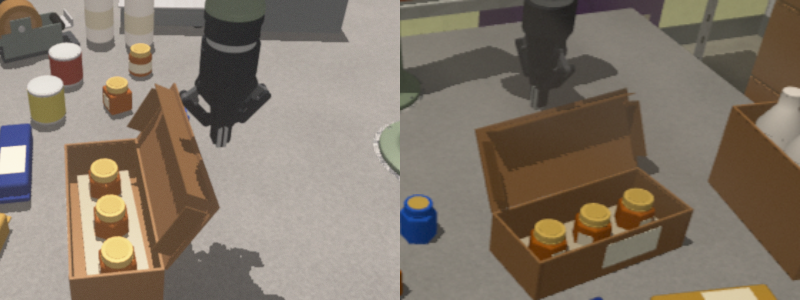

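Request:
play_rows([
  {"tx":0,"ty":15,"tz":0,"rx":0,"ry":0,"rz":0,"fingers":-1},
  {"tx":0,"ty":27,"tz":0,"rx":0,"ry":0,"rz":0,"fingers":-1},
  {"tx":0,"ty":37,"tz":0,"rx":0,"ry":0,"rz":0,"fingers":-1},
  {"tx":0,"ty":47,"tz":0,"rx":0,"ry":0,"rz":0,"fingers":-1},
  {"tx":0,"ty":57,"tz":0,"rx":0,"ry":0,"rz":0,"fingers":-1},
  {"tx":0,"ty":67,"tz":0,"rx":0,"ry":0,"rz":0,"fingers":-1},
  {"tx":0,"ty":67,"tz":0,"rx":0,"ry":0,"rz":0,"fingers":-1},
])

```text
time: 16.88
tcp_pos: [0.5036, 0.1971, 0.167]
ee_rot: [[-0.2, 0.98, 0.0], [0.98, 0.2, 0.0], [0.0, 0.0, -1.0]]
force: [0.0, -1.5, -0.5]
gripper_width: 0.0001
```

```bash
python3 bx.py; python3 - <<'E'
from h import *
b,_=ctrl.grab_frame('side');c,_=ctrl.grab_frame('scene')
save('l2',np.hstack([cv2.resize(b[150:450,200:600],(400,300)),cv2.resize(c[60:270,330:610],(400,300))]))
E
```

```text
t 16.875 bx,by,z [-97.3  -0.  167. ] F [ 0.  -1.5 -0.5] w 7.527060820042228e-05
```

View pics/l2.png

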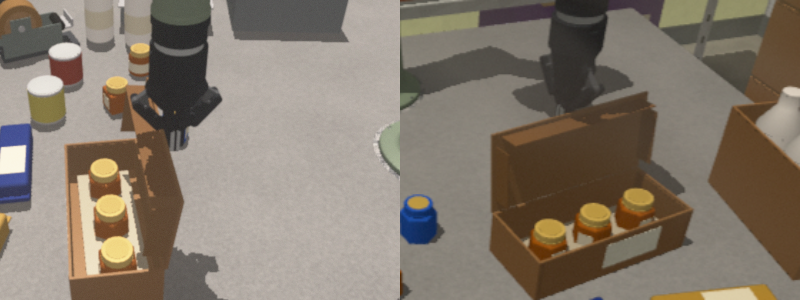

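Request:
play_rows([
  {"tx":0,"ty":10,"tz":0,"rx":0,"ry":0,"rz":0,"fingers":-1},
  {"tx":0,"ty":20,"tz":0,"rx":0,"ry":0,"rz":0,"fingers":-1},
  {"tx":0,"ty":32,"tz":1,"rx":0,"ry":0,"rz":0,"fingers":-1},
  {"tx":0,"ty":44,"tz":3,"rx":0,"ry":0,"rz":0,"fingers":-1},
  {"tx":0,"ty":55,"tz":7,"rx":0,"ry":0,"rz":0,"fingers":-1},
  {"tx":0,"ty":65,"tz":12,"rx":0,"ry":0,"rz":0,"fingers":-1},
  {"tx":0,"ty":75,"tz":19,"rx":0,"ry":0,"rz":0,"fingers":-1},
  {"tx":0,"ty":84,"tz":26.5,"rx":0,"ry":0,"rz":0,"fingers":-1},
  {"tx":0,"ty":84,"tz":26.5,"rx":0,"ry":0,"rz":0,"fingers":-1},
])

```text
time: 18.1
tcp_pos: [0.5849, 0.2137, 0.1392]
ee_rot: [[-0.2, 0.98, -0.002], [0.98, 0.2, -0.0], [-0.0, -0.002, -1.0]]
force: [-0.2, -0.4, -0.6]
gripper_width: -0.0001
```

```bash
python3 bx.py; python3 - <<'E'
from h import *
b,_=ctrl.grab_frame('side');c,_=ctrl.grab_frame('scene')
save('l3',np.hstack([cv2.resize(b[150:450,200:600],(400,300)),cv2.resize(c[60:270,330:610],(400,300))]))
E
```

```text
t 18.1 bx,by,z [-14.3   0.5 139.2] F [-0.2 -0.4 -0.6] w -0.00010460178228238931
```

View pics/l3.png

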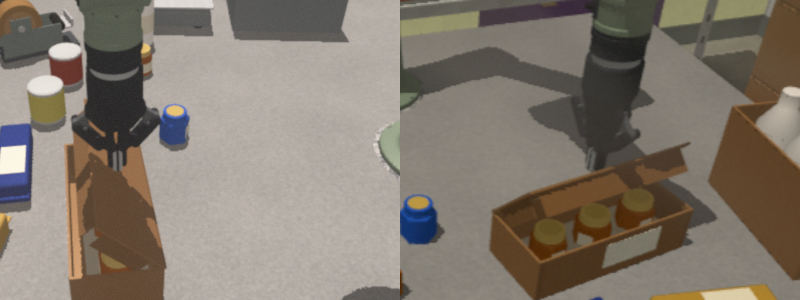

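Request:
play_rows([
  {"tx":0,"ty":9,"tz":8,"rx":0,"ry":0,"rz":0,"fingers":-1},
  {"tx":0,"ty":15,"tz":17,"rx":0,"ry":0,"rz":0,"fingers":-1},
  {"tx":0,"ty":19,"tz":24,"rx":0,"ry":0,"rz":0,"fingers":-1},
  {"tx":0,"ty":22,"tz":31,"rx":0,"ry":0,"rz":0,"fingers":-1},
  {"tx":0,"ty":24.5,"tz":39,"rx":0,"ry":0,"rz":0,"fingers":-1},
  {"tx":0,"ty":26,"tz":46,"rx":0,"ry":0,"rz":0,"fingers":-1},
  {"tx":0,"ty":27,"tz":51,"rx":0,"ry":0,"rz":0,"fingers":-1},
  {"tx":0,"ty":27,"tz":51,"rx":0,"ry":0,"rz":0,"fingers":-1},
])

```text
time: 19.2
tcp_pos: [0.6105, 0.219, 0.0885]
ee_rot: [[-0.2, 0.98, -0.003], [0.98, 0.2, -0.001], [0.0, -0.003, -1.0]]
force: [-0.3, 0.4, 0.4]
gripper_width: 0.0002
```

```bash
python3 bx.py; python3 - <<'E'
from h import *
b,_=ctrl.grab_frame('side');c,_=ctrl.grab_frame('scene')
save('l4',np.hstack([cv2.resize(b[150:450,200:600],(400,300)),cv2.resize(c[60:270,330:610],(400,300))]))
E
```

```text
t 19.2 bx,by,z [11.8  0.7 88.5] F [-0.3  0.4  0.4] w 0.00018143673865869884
```

View pics/l4.png

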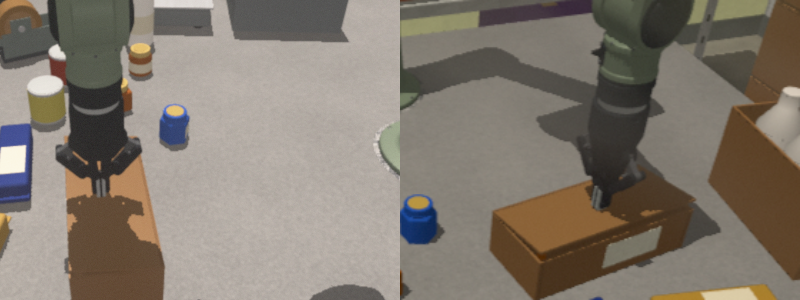

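Request:
play_rows([
  {"tx":0,"ty":5,"tz":3,"rx":0,"ry":0,"rz":0,"fingers":-1},
  {"tx":0,"ty":10,"tz":6,"rx":0,"ry":0,"rz":0,"fingers":-1},
  {"tx":0,"ty":12,"tz":8,"rx":0,"ry":0,"rz":0,"fingers":-1},
  {"tx":0,"ty":12,"tz":9.5,"rx":0,"ry":0,"rz":0,"fingers":-1},
  {"tx":0,"ty":12,"tz":10.2,"rx":0,"ry":0,"rz":0,"fingers":-1},
])

```text
time: 19.92
tcp_pos: [0.6225, 0.2215, 0.0787]
ee_rot: [[-0.2, 0.98, -0.002], [0.98, 0.2, -0.0], [0.0, -0.002, -1.0]]
force: [-0.2, 0.5, 0.3]
gripper_width: 0.0001
```

```bash
python3 bx.py
```

```text
t 19.925 bx,by,z [24.1  0.8 78.7] F [-0.2  0.5  0.3] w 6.108544662077331e-05
```

Just above flat (78.7 mm). I'll press down in sub-millimetre steps until a light contact force shows.

Request:
play_rows([
  {"tx":0,"ty":0,"tz":0.5,"rx":0,"ry":0,"rz":0,"fingers":-1},
  {"tx":0,"ty":0,"tz":0.9,"rx":0,"ry":0,"rz":0,"fingers":-1},
  {"tx":0,"ty":0,"tz":1.2,"rx":0,"ry":0,"rz":0,"fingers":-1},
])

```text
time: 20.3
tcp_pos: [0.6226, 0.2215, 0.0785]
ee_rot: [[-0.2, 0.98, -0.001], [0.98, 0.2, -0.0], [-0.0, -0.001, -1.0]]
force: [-2.2, -1.4, 8.3]
gripper_width: -0.0002
```

```bash
python3 bx.py
```

```text
t 20.3 bx,by,z [24.2  0.8 78.5] F [-2.2 -1.4  8.3] w -0.00021746499123615726
```

8 N at 78.5 mm, so the lid is firmly flat. Retreating and verifying.

Request:
play_rows([
  {"tx":0,"ty":0,"tz":-10,"rx":0,"ry":0,"rz":0,"fingers":-1},
  {"tx":0,"ty":0,"tz":-60,"rx":0,"ry":0,"rz":0,"fingers":-1},
  {"tx":0,"ty":0,"tz":-120,"rx":0,"ry":0,"rz":0,"fingers":-1},
  {"tx":0,"ty":-20,"tz":-180,"rx":0,"ry":0,"rz":0,"fingers":-1},
  {"tx":40,"ty":-30,"tz":-190,"rx":0,"ry":0,"rz":0,"fingers":-1},
  {"tx":40,"ty":-30,"tz":-190,"rx":0,"ry":0,"rz":0,"fingers":-1},
  {"tx":40,"ty":-30,"tz":-190,"rx":0,"ry":0,"rz":0,"fingers":-1},
])

```text
time: 21.18
tcp_pos: [0.5853, 0.2546, 0.2682]
ee_rot: [[-0.201, 0.98, -0.002], [0.98, 0.201, -0.001], [-0.001, -0.002, -1.0]]
force: [0.4, -0.0, -0.2]
gripper_width: -0.0004
```

```bash
python3 bx.py; python3 - <<'E'
from h import *
pic=[]
for c in ['wrist','side','scene']:
    im,d=ctrl.grab_frame(c); P=cloud(c,d.astype(float)); a=np.radians(11.2)
    dx,dy=P[...,0]-.599,P[...,1]-.216
    bx=dx*np.cos(a)+dy*np.sin(a); by=-dx*np.sin(a)+dy*np.cos(a)
    m=(d>0)&(abs(bx)<.055)&(abs(by)<.125)&(P[...,2]>.05)&(P[...,2]<.12)
    k,*_=np.linalg.lstsq(np.c_[bx[m],by[m],np.ones(m.sum())],P[...,2][m],rcond=None)
    print(c,m.sum(),'tilt x,y',k[:2].round(4),'z0',k[2].round(4)); pic.append(cv2.resize(im,(400,300)))
    if c=='side' or c=='scene':
        for q in ['round_jar','square_jar','tin','bottle','packet']: print(q,[np.round(l['location']) for l in ctrl.landmark_of(c,q)][:2])
save('f',np.hstack(pic[1:])); save('fw',pic[0])
E
```

```text
t 21.175 bx,by,z [ -6.   40.5 268.2] F [ 0.4 -0.  -0.2] w -0.0004146792361652818
wrist 19604 tilt x,y [-0.0002 -0.    ] z0 0.0784
side 8757 tilt x,y [-0.0011  0.0003] z0 0.0787
round_jar [array([339., 222.])]
square_jar [array([319., 258.]), array([215., 320.])]
tin [array([267., 228.]), array([248., 265.])]
bottle [array([339., 191.])]
packet [array([214., 321.])]
scene 3617 tilt x,y [-0.0015 -0.0005] z0 0.0811
round_jar [array([243., 267.])]
square_jar [array([313., 265.]), array([276., 320.])]
tin [array([278., 324.]), array([348., 314.])]
bottle [array([179., 283.])]
packet [array([442., 304.]), array([350., 315.])]
```

View pics/f.png

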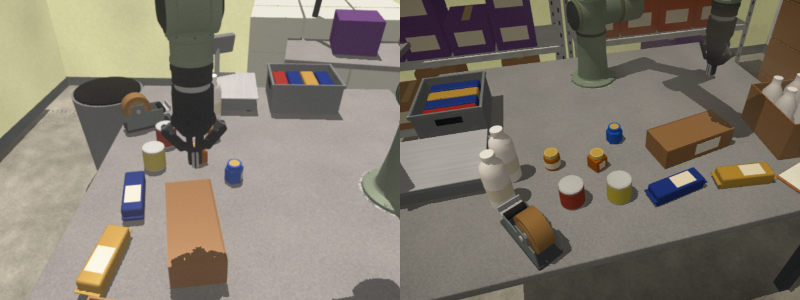

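The lid is flat (tilt about 0, top at 78.4 mm), the bystanders are in place, and the gripper is clear.

```bash
python3 -c "
from station import ctrl
print(ctrl.close_job())"
```

```text
the job is handed in; nothing more can be done
None
```

I put the amber six-sided jar into the middle pocket, closed the lid flat, and handed the job in at about 21 s of the 72 s allowed. No verdict was reported, so the checks below are my own measurements.

- **Jar insertion:** My first try touched the insert rim lightly, at about 6 N. A wrist picture showed the jar about 4–5 mm short of the pocket. I lifted it, corrected, and it went home with no force reading above about 4 N.
- **Jar home:** After release its cap was level and at 67.5 mm, against 68.1 mm for the neighbouring jars. It stood about 10 mm from the pocket's nominal middle, within the 15 mm limit.
- **Lid:** I pushed it shut with the closed fingertips and pressed with about 8 N at the end. Its measured tilt was about 0 and its top was at 78.4 mm by the wrist camera, which matches a closed lid. The scene camera read 81.1 mm; it also read the jar caps about 3 mm high.
- **Bystanders:** They appear at the same pixels as at the start, within a few pixels of detector noise. The gripper was clear of everything at hand-in.
- **What disagreed:** The first wrist measurement of the pocket was off by a few millimetres, because the arm had not yet settled when the picture was taken. The box centre differs by 1–2 mm between cameras.

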